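# Spring check on three fuel-pump modules

### The job

Check the return springs of the three salvaged fuel-pump modules on the bench: with the fingertips, lightly press the boss in the middle of each head about 1 cm down and let it spring back up before going on, first the module with the square head, then the one with the plain round head, then the one with the three-eared head. Do not push a head to its stop, do not pick up, tip or shift the modules, and leave the spray can, pulley and wrench alone.

Things in the scene. Friction and masses are not known exactly. Their poses are not given: they have to be found in the camera images.
- square_pump: loose upright fuel-pump module, about 0.75 kg: cream pot 106 mm wide, 78 mm high, with a grey head 8 mm thick above it on two rods; the head is a flat square plate 96 x 96 mm. Origin: centre of the pot's underside, z up. Highest part: its centre boss, 150 mm at rest; a thin outlet stub lies on the head, to 58 mm from the centre.
- square_boss: round black boss in the middle of the square head, 40 mm in diameter and 14 mm high, the place to press. Origin: centre of its underside, so its flat top is 14 mm above the origin (150 mm above the bench at rest); z up. Moves with the head.
- square_head (a joint): how far this head is pushed down, in m: 0 at rest (sprung up), 0.03 at its hard stop. The spring pushes back with about 1.5 N at the start, 4.5 N at 10 mm and 7.5 N at 20 mm, and lifts the head back when it is let go.
- square_ring (a joint): small rubber marker ring (13 mm diameter, 4 mm thick) on one of this module's rods, in m: 0 at the start. Pressing the head shoves it along the rod, and it stays there by friction, so it records the deepest press so far.
- round_pump: loose upright fuel-pump module, about 0.75 kg: cream pot 106 mm wide, 78 mm high, with a grey head 8 mm thick above it on two rods; the head is a flat round disc of 110 mm diameter. Origin: centre of the pot's underside, z up. Highest part: its centre boss, 180 mm at rest; a thin outlet stub lies on the head, to 58 mm from the centre.
- round_boss: round black boss in the middle of the round head, 40 mm in diameter and 14 mm high, the place to press. Origin: centre of its underside, so its flat top is 14 mm above the origin (180 mm above the bench at rest); z up. Moves with the head.
- round_head (a joint): how far this head is pushed down, in m: 0 at rest (sprung up), 0.03 at its hard stop. The spring pushes back with about 1.5 N at the start, 4.5 N at 10 mm and 7.5 N at 20 mm, and lifts the head back when it is let go.
- round_ring (a joint): small rubber marker ring (13 mm diameter, 4 mm thick) on one of this module's rods, in m: 0 at the start. Pressing the head shoves it along the rod, and it stays there by friction, so it records the deepest press so far.
- eared_pump: loose upright fuel-pump module, about 0.75 kg: cream pot 106 mm wide, 78 mm high, with a grey head 8 mm thick above it on two rods; the head is a flat disc of 86 mm diameter with three rounded ears 30 mm wide, reaching out to 65 mm from the centre. Origin: centre of the pot's underside, z up. Highest part: its centre boss, 165 mm at rest; a thin outlet stub lies on the head, to 58 mm from the centre.
- eared_boss: round black boss in the middle of the eared head, 40 mm in diameter and 14 mm high, the place to press. Origin: centre of its underside, so its flat top is 14 mm above the origin (165 mm above the bench at rest); z up. Moves with the head.
- eared_head (a joint): how far this head is pushed down, in m: 0 at rest (sprung up), 0.03 at its hard stop. The spring pushes back with about 1.5 N at the start, 4.5 N at 10 mm and 7.5 N at 20 mm, and lifts the head back when it is let go.
- eared_ring (a joint): small rubber marker ring (13 mm diameter, 4 mm thick) on one of this module's rods, in m: 0 at the start. Pressing the head shoves it along the rod, and it stays there by friction, so it records the deepest press so far.
- spray: bystander: grey spray can, 52 mm diameter, 150 mm tall, standing; origin at the centre of its underside
- pulley: bystander: dark steel belt pulley, 90 mm diameter, 36 mm high, lying flat; origin at the centre of its underside
- wrench: bystander: steel wrench lying flat on the bench between the robot and the modules, along its own x axis; under 20 mm high
Things that resemble listed ones, but are neither listed nor needed, are in the scene too. What is shaped like the round_pump but blue is not meant.

How it is judged:
By the outcome, as a careful person would: the job done as asked, in the order asked, and still so for the second after the job is handed in, with the robot touching nothing.
It also fails if it takes over 48 s, if anything falls off the work surface, if the arm or the gripper's body presses on something with over 40 N, if the wrist force passes 120 N, or if a joint passes its speed limit or range.

### The arm

A 7-joint arm with a two-finger parallel gripper is mounted at the origin on the work surface. World frame = base frame: x ahead of the robot, y to its left, z up, the work surface at z = 0. Lengths are in m, angles in rad, forces in N, time in s.
With the tool pointing down it reaches from about 0.425 to 0.875 m from the base axis. Payload 8.4 kg.
Tool frame: the origin (TCP) lies at the very end of the fingers, on their centre line; the grasp point (between the pads) lies behind it (manip.pinch_z is the x of the grasp point in the tool frame, in m); x points along the fingers, z is the direction in which the jaws open and shut, and the axes are right-handed (so a half turn about x gives the same grasp; the last joint's range is limited). The gripper opens to 87 mm and grips with 3 to 60 N. Pads are 19 mm wide; open, the fingers measure 117 mm over their backs; the gripper's body (75 mm by 190 mm) begins 51 mm behind the grasp point.
Start: joints at [-1.38, 0.333, 0.04, 1.465, -0.013, 1.343, -0.059], TCP at [0.186, 0.623, 0.223] pointing down, gripper open.
Joint ranges: [-2.58, 2.58], [-0.38, 2.09], [-1.3, 1.39], [0.25, 2.4], [-1.5, 4.64], [0.08, 2.09], [-2.65, 2.65]. Speed limits (rad/s): [2.22, 2.22, 2.79, 2.79, 3.14, 3.14, 3.14].

### API

Orientations are given as [roll, pitch, yaw] about the fixed x, y, z axes, in that order (R = Rz(yaw) Ry(pitch) Rx(roll)).
In Python, from cell import read_state, imaging, job, spotter, manip gives the robot as it stands. The module is installed in compiled form; this text tells all that it offers.
- The arm moves only by the tool jog_arm, never from a script. Its argument "targets" is one flat list of numbers, 6 for each row, row after row: the shift along the tool's x, y, z in units of 0.1 m (1.0 is 0.1 m), then the turn, a rotation vector about the tool's x, y, z in units of pi/2 rad (1.0 is pi/2 rad). In form: [dx, dy, dz, ax, ay, az, dx, dy, dz, ax, ay, az, ...]. A call has 1 to 5 rows; each row is the pose to reach, as a shift and turn from the pose commanded when the call began, along the tool's axes at that moment; what a row does not reach only later rows make up. A row lasts 1/10 s, in which the tool goes at most 50 mm and 8.59 degrees, less where a joint would pass 70% of its speed; a pose out of reach is approached as far as the arm can. A call with a number of a shift or a turn outside -1 to 1 is refused whole. A call with a gripper value outside its range is refused whole. "jaw" is the finger opening in mm, from 0 to 87, set as the call begins (left out, the last holds). The fingers move at their own pace and stop on an object; "squeeze" is the grip in N (left out, the last holds). Time passes only in rows, so rows that repeat a pose let the fingers close. It gives the time, the measured TCP pose, the force and the opening at its end, in the units of the state.
- read_state(): the state, without advancing time (a new reading comes with each control period).
- imaging.camera(name): name is "scene" or "side" or "wrist"; returns the picture (384x512x3 uint8, blue, green, red); there is no depth.
- imaging.camera_info(name): a dict with "fovy" (degrees; the focal length in pixels is half the picture's height over the tangent of half this angle, whatever the lens; pixels are square), "cx", "cy" (the principal point, pixels), "rvec" (rotation vector, rad) and "tvec" (3), from world to camera coordinates, as OpenCV has them; the wrist camera has in their place "mount" (4x4, takes a point from camera to tool coordinates, whose origin is the TCP and whose axes are the tool frame's). Camera axes: x right, y down, z forward; pixel columns grow to the right and rows downward; lengths in m; the calibration is good to about 2 mm. The wrist camera is an equidistant fisheye: a pixel r from the principal point sees the ray r / f radians off the axis. A picture is of the moment at which its call begins: read the wrist's pose just before it. camera_info takes no time and is no camera call.
- job.sign_off(): hands the job in, once; it reports no verdict.
Trained networks look in the newest picture that a camera, given by its name, has taken for a name from the list of things; names that differ only in an ending like _2 or _b are one class to them, and where a whole thing is asked for, a point or a joint stands for the part that bears it (a point fixed in the world has none). Each returns a list of dicts, best first, with "score" (0 to 1); they miss things now and then, are a little off and sometimes report something else, mostly with a low value. They report only what shows in the picture. A call takes as long as a camera call. They do not tell look-alikes from the thing itself.
- spotter.spot_in(camera, thing): "bbox" ([left, top, right, bottom] in pixels, round what is visible of it).
- spotter.masks_of(camera, thing): "mask" (384x512 bool, what is visible of it) and "bbox" ([left, top, right, bottom] in pixels, round what is visible of it).
The state is a dict: "time_s": time; "qpos": joint angles; "dq": joint speeds; "joint_torque": joint torques, N m; "eef_pos": TCP position; "orientation": TCP orientation; "force": force on the tool from outside, world axes, zero at the start; "torque": the same for the moment, N m; "opening": finger opening in m.
Only numpy, scipy, OpenCV 4.12 (cv2) and the standard library are available. Lean on these libraries where they do the work, as an engineer would, in place of code of your own. Each camera call takes 0.05 s, during which the arm holds its last target. There are 200 camera calls.

## Working session

There is one attempt and no reset: what is moved stays moved. The work goes in short steps, Python scripts to look and compute and a tool call to move; the robot and the scene stay as the last step left them, time stands still between calls to the robot, and variables do not carry over. Pictures are saved under pics/ and viewed, about 8 in all and at most 12, crops included, and the job is handed in when it is done.

Besides the shell and the picture viewer there is one more tool, called after "Emit:" as a command line: name --argument value ..., lists and objects as JSON in quotes. jog_arm: Moves the arm, as the interface text tells. Its arguments: {"type":"object","properties":{"targets":{"type":"array"},"jaw":{"type":"number"},"squeeze":{"type":"number"}},"required":["targets"]}

```bash
mkdir -p pics; python3 - <<'E'
from cell import read_state, imaging, spotter, manip
import cv2, numpy as np
s=read_state(); print({k:np.round(s[k],3) for k in('time_s','eef_pos','orientation','force','opening')}, manip.pinch_z)
for c in('scene','side'):
    im=imaging.camera(c); cv2.imwrite(f'pics/{c}0.png',im)
    i=imaging.camera_info(c); print(c,i)
    for t in('square_boss','round_boss','eared_boss'):
        print(t,[(np.round(d['bbox'],1).tolist(),round(d['score'],2)) for d in spotter.spot_in(c,t)])
print(imaging.camera_info('wrist'))
print(read_state()['time_s'])
a=cv2.imread('pics/scene0.png');cv2.imwrite('pics/s0.png',cv2.resize(a,(800,600)))
a=cv2.imread('pics/side0.png');cv2.imwrite('pics/s1.png',cv2.resize(a,(800,600)))
E
```

```text
{'time_s': np.float64(0.0), 'eef_pos': array([0.186, 0.622, 0.222]), 'orientation': array([-3.082,  1.569, -1.801]), 'force': array([0.457, 0.733, 0.582]), 'opening': np.float64(0.087)} -0.0187
scene {'fovy': 54.92134901090833, 'cx': 251.14745363586945, 'cy': 187.3813352333788, 'rvec': array([ 2.25709859,  0.73746014, -0.27961769]), 'tvec': array([-0.49792334, -0.11707125,  1.14623343])}
square_boss [([90.6, 259.0, 117.1, 277.6], 0.66), ([219.3, 190.1, 272.7, 267.2], 0.59)]
round_boss [([256.9, 119.0, 271.4, 132.9], 0.54), ([300.5, 99.6, 318.7, 109.6], 0.47)]
eared_boss [([240.3, 199.8, 262.8, 217.6], 0.77)]
side {'fovy': 42.438701621487475, 'cx': 257.3713668789, 'cy': 192.37563207845514, 'rvec': array([ 2.36497053, -0.76349313,  0.27126474]), 'tvec': array([-0.47046496,  0.35911662,  0.94068096])}
square_boss [([294.8, 321.5, 322.2, 343.4], 0.56), ([141.7, 129.8, 197.6, 209.0], 0.47)]
round_boss [([154.6, 131.5, 173.0, 151.6], 0.52), ([136.0, 90.6, 152.0, 108.9], 0.47)]
eared_boss [([267.2, 182.1, 286.6, 198.2], 0.53)]
{'fovy': 65.70646984690485, 'cx': 257.25391497313507, 'cy': 183.88757387978418, 'mount': array([[ 9.08825447e-04, -2.69425639e-01,  9.63020768e-01,
        -1.61160229e-01],
       [-1.03812969e-03, -9.63020901e-01, -2.69424697e-01,
         7.53945227e-02],
       [ 9.99999048e-01, -7.54880428e-04, -1.15491666e-03,
        -1.32739988e-03],
       [ 0.00000000e+00,  0.00000000e+00,  0.00000000e+00,
         1.00000000e+00]])}
0.4
```

View pics/s0.png

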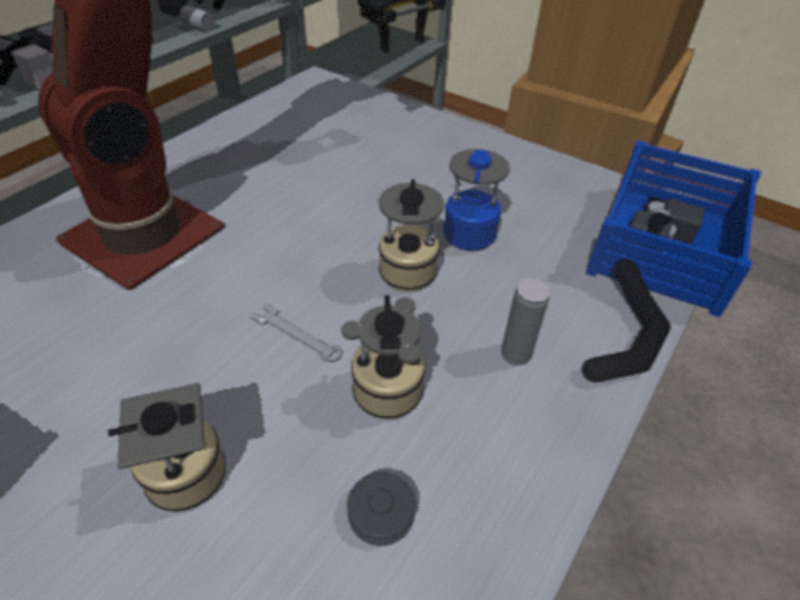

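View pics/s1.png

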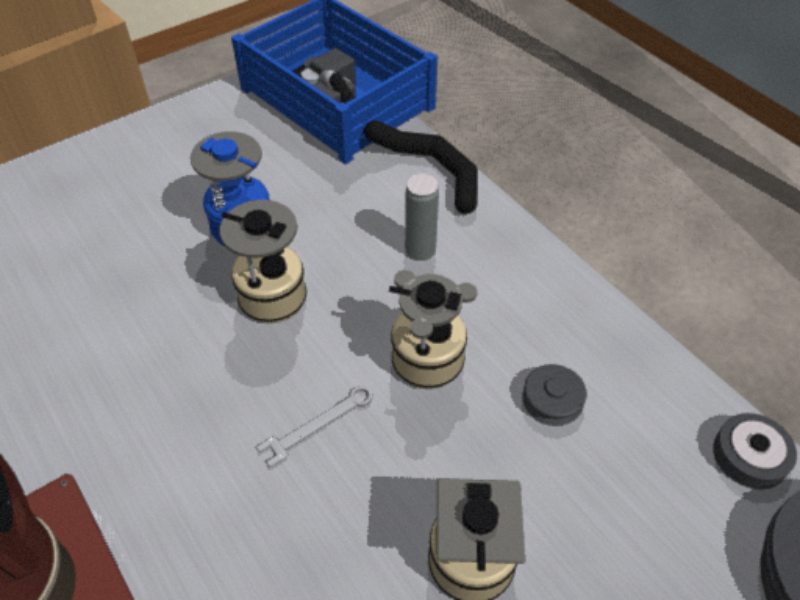

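The scene and side views agree. Square head boss is at scene px (103,268), eared at (251,208). For round there are two candidates: cream pot (264,126) and blue look-alike (309,104), so I take the cream one. The pulley lies flat at (244,324). Next I locate the bosses and check them in close crops.

```bash
cat > h.py <<'E'
import cv2, numpy as np
from cell import read_state, imaging, spotter, manip
def K(i):
    f=192/np.tan(np.radians(i['fovy']/2)); return np.array([[f,0,i['cx']],[0,f,i['cy']],[0,0,1.]])
def proj(i,P): return cv2.projectPoints(np.float64(P),i['rvec'],i['tvec'],K(i),None)[0][:,0]
def plane(i,uv,z):
    R=cv2.Rodrigues(i['rvec'])[0]; o=-R.T@i['tvec']; d=R.T@np.linalg.inv(K(i))@[uv[0],uv[1],1]
    return o+d*(z-o[2])/d[2]
def circ(p,r,z):
    a=np.linspace(0,2*np.pi,60); return np.c_[p[0]+r*np.cos(a),p[1]+r*np.sin(a),0*a+z]
E
python3 - <<'E'
from h import *
info={c:imaging.camera_info(c) for c in('scene','side')}
ims={c:cv2.imread(f'pics/{c}0.png') for c in info}
B={'square':(.15,(103.5,268),(308,331)),'round':(.18,(264,126),(164.5,141.5)),'eared':(.165,(250,208),(276.5,189.5))}
tiles=[]
for n,(z,a,b) in B.items():
    row=[]
    for c,uv in(('scene',a),('side',b)):
        # match the silhouette of black blob: optimise xy so boss cylinder outlines dark pixels
        im=ims[c]; g=im.max(2).astype(float)
        best=None; p0=plane(info[c],uv,z-.007)
        for dx in np.arange(-.016,.0161,.002):
            for dy in np.arange(-.016,.0161,.002):
                p=p0[:2]+[dx,dy]
                m=lambda r:cv2.fillConvexPoly(np.zeros(g.shape,np.uint8),cv2.convexHull(np.round(proj(info[c],np.r_[circ(p,r,z),circ(p,r,z-.014)])*16).astype(np.int32)),1,shift=4)>0
                i=m(.02); o=m(.027)&~i
                sc=g[o].mean()-g[i].mean()
                if best is None or sc>best[0]: best=(sc,p)
        p=best[1]; print(n,c,np.round(p0[:2],4),np.round(p,4),round(best[0],1))
        u=proj(info[c],circ(p,.02,z)); x,y=np.clip(u.mean(0).astype(int)-32,0,[448,320])
        t=cv2.resize(im[y:y+64,x:x+64],(384//1,384))[:]
        t=cv2.resize(t,(260,260)); cv2.polylines(t,[np.int32((u-[x,y])*260/64)],True,(0,255,0),1); row.append(t)
    tiles.append(np.vstack(row))
cv2.imwrite('pics/crop.png',np.hstack(tiles))
E
```

```text
square scene [ 0.4807 -0.2885] [ 0.4767 -0.2885] 38.9
square side [ 0.4752 -0.2945] [ 0.4752 -0.2885] 53.2
round scene [0.4888 0.2248] [0.4808 0.2408] 34.3
round side [0.4872 0.2242] [0.4852 0.2242] 54.4
eared scene [ 0.6188 -0.0167] [ 0.6128 -0.0127] 35.5
eared side [ 0.6139 -0.0211] [ 0.6119 -0.0171] 57.5
```

View pics/crop.png

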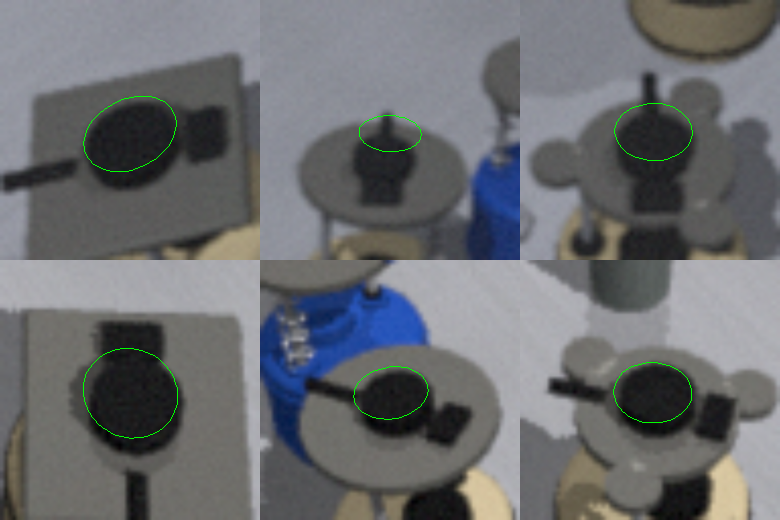

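The crops show black bosses on the square, plain round (cream pot) and eared heads. The outlines fit, except that round in the scene camera snapped onto the stub, so I use the side view for that one. Targets are square (0.476,-0.289), round (0.4865,0.224) and eared (0.612,-0.016).

```bash
cat >> h.py <<'E'
from scipy.spatial.transform import Rotation as Ro
def Rt(): return Ro.from_euler('xyz',read_state()['orientation']).as_matrix()
def rel(*pts):
    s=read_state(); R=Rt(); p=s['eef_pos']
    print('t',round(s['time_s'],2),'pos',np.round(p,4),'F',np.round(s['force'],2),'open',round(s['opening'],4))
    for q in pts: print(q,np.round(R.T@(np.array(q)-p)*10,3))
E
python3 -c "
from h import *
print(Rt().round(3));rel((.28,.56,.26),(.36,.47,.26),(.44,.38,.26),(.5,.29,.26),(.55,.2,.26),(.58,.11,.26),(.59,.01,.26),(.57,-.09,.26),(.54,-.19,.26),(.476,-.289,.2))"
```

```text
[[-0.    -0.958  0.286]
 [-0.     0.286  0.958]
 [-1.    -0.    -0.   ]]
t 0.4 pos [0.1858 0.6228 0.2224] F [ 0.45  0.44 -0.45] open 0.0869
(0.28, 0.56, 0.26) [-0.376 -1.083 -0.333]
(0.36, 0.47, 0.26) [-0.375 -2.106 -0.966]
(0.44, 0.38, 0.26) [-0.375 -3.13  -1.6  ]
(0.5, 0.29, 0.26) [-0.375 -3.963 -2.291]
(0.55, 0.2, 0.26) [-0.375 -4.699 -3.011]
(0.58, 0.11, 0.26) [-0.375 -5.244 -3.787]
(0.59, 0.01, 0.26) [-0.374 -5.625 -4.717]
(0.57, -0.09, 0.26) [-0.374 -5.719 -5.733]
(0.54, -0.19, 0.26) [-0.374 -5.718 -6.777]
(0.476, -0.289, 0.2) [ 0.226 -5.387 -7.908]
```

Emit:
jog_arm --targets '[-0.4,-1,-0.3,0,0,0,-0.4,-1,-0.3,0,0,0,-0.4,-1,-0.3,0,0,0]' --jaw 0 --squeeze 5

```text
time_s: 0.7
eef_pos: [0.2796, 0.5626, 0.2652]
orientation: [-0.87, 1.566, 0.404]
force: [-0.5, 0.2, 0.4]
opening: 0.0704
```

Emit:
jog_arm --targets '[0,-1,-0.6,0,0,0,0,-1,-0.6,0,0,0,0,-1,-0.6,0,0,0]'

```text
time_s: 1.0
eef_pos: [0.3564, 0.475, 0.263]
orientation: [-1.684, 1.569, -0.41]
force: [-0.4, 0.5, 1.0]
opening: 0.0469
```

Emit:
jog_arm --targets '[0,-1,-0.7,0,0,0,0,-1,-0.7,0,0,0,0,-1,-0.7,0,0,0]'

```text
time_s: 1.3
eef_pos: [0.4307, 0.3797, 0.2629]
orientation: [-1.752, 1.569, -0.477]
force: [-0.4, 0.3, -0.1]
opening: 0.0232
```

Emit:
jog_arm --targets '[0,-1,-0.7,0,0,0,0,-1,-0.7,0,0,0,0,-1,-0.7,0,0,0]'

```text
time_s: 1.6
eef_pos: [0.5061, 0.2837, 0.2629]
orientation: [-1.935, 1.569, -0.659]
force: [-0.4, 0.6, -0.3]
opening: 0.0025
```

Emit:
jog_arm --targets '[0,-0.7,-0.8,0,0,0,0,-0.7,-0.8,0,0,0,0,-0.7,-0.8,0,0,0]'

```text
time_s: 1.9
eef_pos: [0.5501, 0.1844, 0.263]
orientation: [-2.199, 1.568, -0.927]
force: [0.5, -0.1, -0.4]
opening: 0.0006
```

Emit:
jog_arm --targets '[0,-0.6,-0.9,0,0,0,0,-0.6,-0.9,0,0,0,0,-0.6,-0.9,0,0,0]'

```text
time_s: 2.2
eef_pos: [0.5806, 0.0812, 0.263]
orientation: [-2.34, 1.568, -1.067]
force: [0.7, -1.1, 0.2]
opening: 0.0006
```

Emit:
jog_arm --targets '[0,-0.3,-1,0,0,0,0,-0.3,-1,0,0,0,0,-0.3,-1,0,0,0]'

```text
time_s: 2.5
eef_pos: [0.5791, -0.0239, 0.2632]
orientation: [-2.512, 1.568, -1.241]
force: [-0.9, -0.6, 0.1]
opening: 0.0004
```

Emit:
jog_arm --targets '[0,0,-1,0,0,0,0,0,-1,0,0,0,0,0,-1,0,0,0]'

```text
time_s: 2.8
eef_pos: [0.5488, -0.1196, 0.2634]
orientation: [-2.545, 1.569, -1.275]
force: [0.3, -0.1, 0.9]
opening: 0.0004
```

Emit:
jog_arm --targets '[0,0,-1,0,0,0,0,0,-1,0,0,0,0,0,-1,0,0,0]'

```text
time_s: 3.1
eef_pos: [0.5196, -0.215, 0.2633]
orientation: [-2.685, 1.568, -1.414]
force: [-0.3, -0.0, 0.5]
opening: 0.0009
```

```bash
python3 -c "
from h import *
print(Rt().round(3), read_state()['qpos']);rel((.476,-.289,.2))"
```

```text
[[ 0.    -0.955  0.296]
 [-0.003  0.296  0.955]
 [-1.    -0.001 -0.002]] [-0.27888221  0.14341574  0.66416419  1.6502912  -0.0875633   1.37743555
  1.6677126 ]
t 3.1 pos [ 0.5196 -0.215   0.2633] F [-0.28 -0.05  0.52] open 0.0009
(0.476, -0.289, 0.2) [ 0.635  0.198 -0.834]
```

Emit:
jog_arm --targets '[0,0.2,-0.83,0,0,0,0,0.2,-0.83,0,0,0,0.65,0.2,-0.83,0,0,0,0.65,0.2,-0.83,0,0,0,0.65,0.2,-0.83,0,0,0]'

```text
time_s: 3.6
eef_pos: [0.4788, -0.2796, 0.1955]
orientation: [1.464, 1.566, 2.746]
force: [-0.2, -0.4, -0.0]
opening: 0.0001
```

```bash
cat >> h.py <<'E'
def wproj(P,s,R):
    i=imaging.camera_info('wrist'); M=i['mount']; f=192/np.tan(np.radians(i['fovy']/2))
    c=((np.float64(P)-s['eef_pos'])@R-M[:3,3])@M[:3,:3]
    th=np.arctan2(np.hypot(c[:,0],c[:,1]),c[:,2]); ph=np.arctan2(c[:,1],c[:,0])
    return np.c_[i['cx']+f*th*np.cos(ph),i['cy']+f*th*np.sin(ph)]
def look(name,p,z):
    s=read_state(); R=Rt(); w=imaging.camera('wrist').copy(); sd=imaging.camera('side').copy()
    rel((*p,z+.005))
    for im,u,t in((w,wproj(circ(p,.02,z),s,R),wproj([s['eef_pos']],s,R)),(sd,proj(imaging.camera_info('side'),circ(p,.02,z)),proj(imaging.camera_info('side'),[s['eef_pos']]))):
        cv2.polylines(im,[np.int32(u*16)],True,(0,255,0),1,shift=4); cv2.circle(im,tuple(np.int32(t[0])),2,(0,0,255),-1)
    cv2.imwrite(f'pics/{name}.png',cv2.resize(np.hstack([w,sd]),(800,300),interpolation=cv2.INTER_AREA))
E
python3 -c "
from h import *
look('sq1',(.476,-.289),.15)"
```

```text
t 3.7 pos [ 0.4806 -0.2808  0.1985] F [-0.01  0.23  0.59] open 0.0006
(0.476, -0.289, 0.155) [ 0.435  0.02  -0.092]
```

View pics/sq1.png

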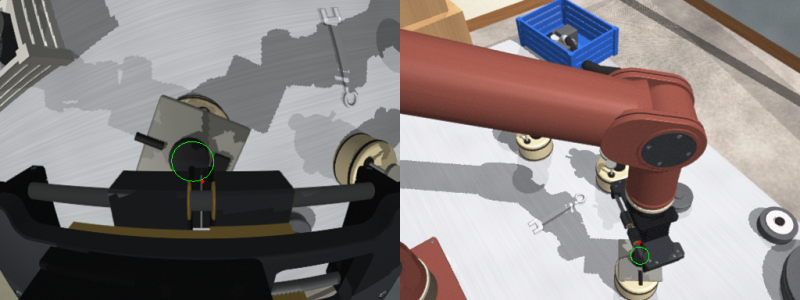

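The wrist view shows the square boss at about (188,157), with the outline nearly on it. I centre on it and look closer.

Emit:
jog_arm --targets '[0.1,0.02,-0.09,0,0,0,0.1,0.02,-0.09,0,0,0,0.1,0.02,-0.09,0,0,0]'

```text
time_s: 4.0
eef_pos: [0.475, -0.2902, 0.188]
orientation: [-1.91, 1.57, -0.63]
force: [0.1, -0.4, 0.4]
opening: 0.0003
```

```bash
cat >> h.py <<'E'
def zoom(name,p,z):
    s=read_state(); R=Rt(); w=imaging.camera('wrist').copy(); rel((*p,z+.005),(*p,z-.010))
    u=wproj(circ(p,.02,z),s,R); t=wproj([s['eef_pos']],s,R)[0]; x,y=np.int32(u.mean(0))-60; y=min(y,264)
    c=cv2.resize(w[y:y+120,x:x+120],(600,600),interpolation=cv2.INTER_CUBIC)
    cv2.polylines(c,[np.int32((u-[x,y])*5)],True,(0,255,0),1); cv2.circle(c,tuple(np.int32((t-[x,y])*5)),4,(0,0,255),-1)
    cv2.imwrite(f'pics/{name}.png',c)
E
python3 -c "
from h import *
zoom('sq2',(.476,-.289),.15)"
```

```text
t 4.05 pos [ 0.4751 -0.29    0.188 ] F [-0.38  0.02 -0.35] open 0.0004
(0.476, -0.289, 0.155) [ 0.33  -0.005  0.012]
(0.476, -0.289, 0.13999999999999999) [ 0.48  -0.005  0.012]
```

View pics/sq2.png

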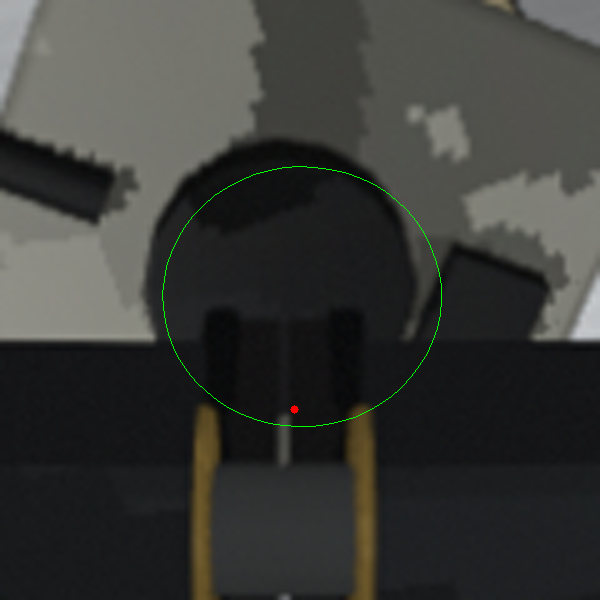

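The boss centre shows about 1.5–4 mm beyond the outline, up and left at (280,275). The fingers sit at x=285. That is well within the 20 mm radius, so I nudge +y by 3 mm and descend.

Emit:
jog_arm --targets '[0.2,0.03,0,0,0,0,0.33,0.03,0,0,0,0,0.33,0.03,0,0,0,0]'

```text
time_s: 4.35
eef_pos: [0.4713, -0.2882, 0.153]
orientation: [1.486, 1.568, 2.768]
force: [0.4, 0.1, -0.1]
opening: 0.0004
```

Emit:
jog_arm --targets '[0.03,0,0,0,0,0,0.06,0,0,0,0,0,0.08,0,0,0,0,0,0.1,0,0,0,0,0,0.1,0,0,0,0,0]'

```text
time_s: 4.85
eef_pos: [0.4725, -0.2892, 0.1448]
orientation: [-1.759, 1.57, -0.478]
force: [0.6, -0.7, 3.4]
opening: 0.0005
```

Emit:
jog_arm --targets '[0.02,0,0,0,0,0,0.035,0,0,0,0,0,0.05,0,0,0,0,0,0.05,0,0,0,0,0,0.05,0,0,0,0,0]'

```text
time_s: 5.35
eef_pos: [0.4725, -0.2892, 0.1398]
orientation: [-1.84, 1.57, -0.559]
force: [2.5, -0.8, 3.8]
opening: 0.0006
```

```bash
python3 -c "
from h import *
rel()
import cv2
im=imaging.camera('side'); i=imaging.camera_info('side')
im2=imaging.camera('scene')
cv2.imwrite('pics/press1.png',np.hstack([cv2.resize(im[270:384,260:374],(400,400),interpolation=2),cv2.resize(im2[220:340,50:170],(400,400),interpolation=2)]))
rel()"
```

```text
t 5.35 pos [ 0.4725 -0.2892  0.1398] F [ 2.52 -0.75  3.85] open 0.0006
t 5.45 pos [ 0.4724 -0.2892  0.1398] F [ 2.97 -1.92  3.96] open 0.0007
```

View pics/press1.png

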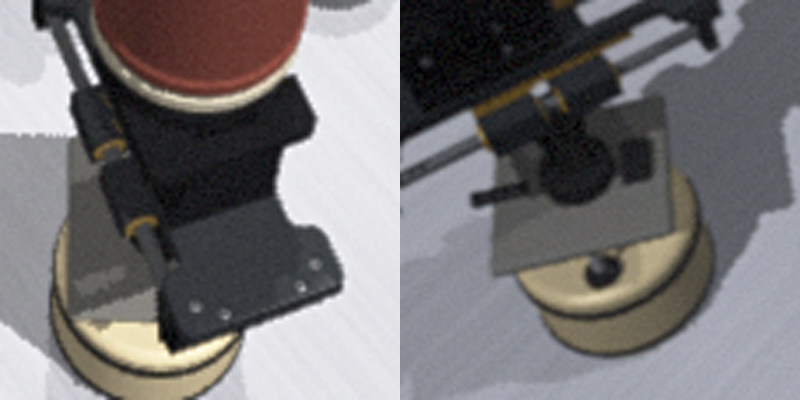

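The head is pressed about 10 mm with 3.9 N upward, and the tips are on the boss. Releasing straight up.

Emit:
jog_arm --targets '[-0.05,0,0,0,0,0,-0.1,0,0,0,0,0,-0.2,0,0,0,0,0,-0.5,0,0,0,0,0,-0.8,0,0,0,0,0]'

```text
time_s: 5.95
eef_pos: [0.4708, -0.2885, 0.2201]
orientation: [1.558, 1.568, 2.838]
force: [0.3, 0.9, 0.4]
opening: 0.0004
```

```bash
python3 -c "
from h import *
im=imaging.camera('scene')
b=cv2.imread('pics/scene0.png')
c=lambda a:cv2.resize(a[240:330,60:150],(400,400),interpolation=2)
cv2.imwrite('pics/rel1.png',np.hstack([c(b),c(im)]))
rel((.54,-.19,.26),(.57,-.09,.26),(.585,.01,.26),(.57,.11,.26),(.4865,.224,.215))"
```

```text
t 6.0 pos [ 0.4728 -0.29    0.2254] F [ 1.22 -0.68  4.82] open 0.0004
(0.54, -0.19, 0.26) [-0.345 -0.359  1.15 ]
(0.57, -0.09, 0.26) [-0.345 -0.359  2.194]
(0.585, 0.01, 0.26) [-0.346 -0.217  3.195]
(0.57, 0.11, 0.26) [-0.347  0.214  4.111]
(0.4865, 0.224, 0.215) [0.098 1.342 4.964]
```

View pics/rel1.png

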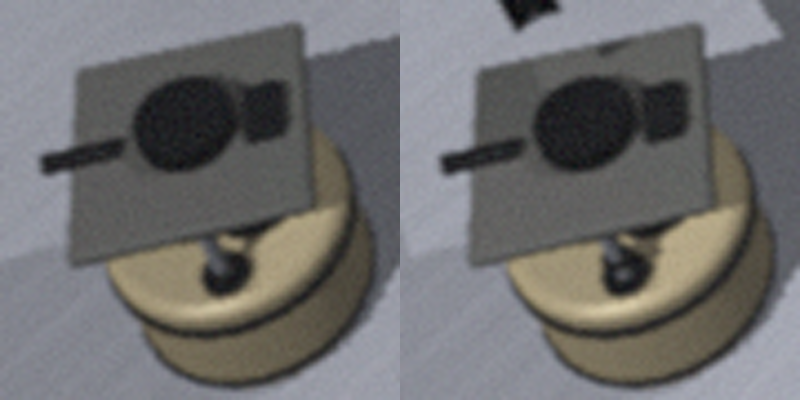

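Before and after look the same: the square head is back up and the pot hasn't moved. Next is the round module.

Emit:
jog_arm --targets '[-0.35,-0.3,1,0,0,0,-0.35,-0.3,1,0,0,0,-0.35,-0.3,1,0,0,0]'

```text
time_s: 6.3
eef_pos: [0.5324, -0.1958, 0.2559]
orientation: [-0.328, 1.569, 0.961]
force: [0.8, -0.3, -1.1]
opening: 0.0002
```

Emit:
jog_arm --targets '[0,-0.05,1,0,0,0,0,-0.05,1,0,0,0,0,-0.05,1,0,0,0]'

```text
time_s: 6.6
eef_pos: [0.5642, -0.099, 0.2537]
orientation: [0.917, 1.568, 2.208]
force: [-0.1, 0.8, -1.0]
opening: 0.0004
```

Emit:
jog_arm --targets '[0,0.1,1,0,0,0,0,0.1,1,0,0,0,0,0.1,1,0,0,0]'

```text
time_s: 6.9
eef_pos: [0.5818, -0.0003, 0.2536]
orientation: [1.047, 1.567, 2.338]
force: [-0.1, 0.8, -1.0]
opening: 0.0007
```

Emit:
jog_arm --targets '[0,0.4,1,0,0,0,0,0.4,1,0,0,0,0,0.4,1,0,0,0]'

```text
time_s: 7.2
eef_pos: [0.5703, 0.1056, 0.2538]
orientation: [1.233, 1.568, 2.523]
force: [-0.3, -0.3, -0.6]
opening: 0.0002
```

Emit:
jog_arm --targets '[0,0.8,0.8,0,0,0,0,0.8,0.8,0,0,0,0,0.8,0.8,0,0,0,0,0.8,0.8,0,0,0]'

```text
time_s: 7.6
eef_pos: [0.5166, 0.2003, 0.2543]
orientation: [1.934, 1.569, -3.063]
force: [0.4, -0.4, -0.5]
opening: 0.0006
```

```bash
python3 -c "
from h import *
print(Rt().round(3));rel((.4865,.224,.215))"
```

```text
[[-0.001 -0.96   0.281]
 [-0.     0.281  0.96 ]
 [-1.     0.001 -0.   ]]
t 7.6 pos [0.5166 0.2003 0.2543] F [ 0.4  -0.37 -0.48] open 0.0006
(0.4865, 0.224, 0.215) [0.394 0.355 0.143]
```

Emit:
jog_arm --targets '[0,0.36,0.14,0,0,0,0.36,0.36,0.14,0,0,0,0.36,0.36,0.14,0,0,0]'

```text
time_s: 7.9
eef_pos: [0.486, 0.2195, 0.2151]
orientation: [2.519, 1.564, -2.483]
force: [-0.2, 0.2, -0.0]
opening: 0.0004
```

```bash
python3 -c "
from h import *
zoom('rd2',(.4865,.224),.18)"
```

```text
t 7.95 pos [0.4873 0.2194 0.2172] F [ 0.28 -0.29  0.77] open 0.0003
(0.4865, 0.224, 0.185) [0.322 0.02  0.043]
(0.4865, 0.224, 0.16999999999999998) [0.472 0.02  0.044]
```

View pics/rd2.png

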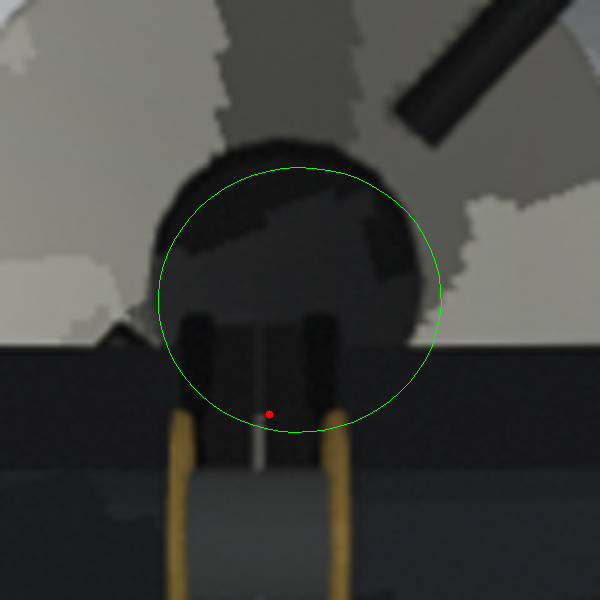

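This is the grey head on the cream pot. The boss centre is at about (286,275) and the fingers at x=260, so I shift +z 3.5 mm and +y 4 mm.

Emit:
jog_arm --targets '[0,0.04,0.035,0,0,0,0.2,0.04,0.035,0,0,0,0.32,0.04,0.035,0,0,0,0.32,0.04,0.035,0,0,0]'

```text
time_s: 8.35
eef_pos: [0.4847, 0.2255, 0.1857]
orientation: [2.567, 1.569, -2.436]
force: [-0.9, 1.3, 0.1]
opening: 0.0005
```

Emit:
jog_arm --targets '[0.03,0,0,0,0,0,0.06,0,0,0,0,0,0.08,0,0,0,0,0,0.08,0,0,0,0,0]'

```text
time_s: 8.75
eef_pos: [0.4854, 0.2264, 0.179]
orientation: [-0.924, 1.57, 0.356]
force: [0.8, -0.1, 1.1]
opening: 0.0006
```

Emit:
jog_arm --targets '[0.03,0,0,0,0,0,0.06,0,0,0,0,0,0.085,0,0,0,0,0,0.085,0,0,0,0,0,0.085,0,0,0,0,0]'

```text
time_s: 9.25
eef_pos: [0.4853, 0.2264, 0.1703]
orientation: [-0.992, 1.57, 0.289]
force: [2.3, -0.4, 4.6]
opening: 0.0006
```

9.7 mm down with 4.6 N. Releasing.

Emit:
jog_arm --targets '[-0.05,0,0,0,0,0,-0.1,0,0,0,0,0,-0.2,0,0,0,0,0,-0.5,0,0,0,0,0,-0.8,0,0,0,0,0]'

```text
time_s: 9.75
eef_pos: [0.4838, 0.226, 0.2507]
orientation: [2.366, 1.568, -2.636]
force: [-0.0, -0.6, 0.7]
opening: 0.0006
```

```bash
python3 -c "
from h import *
im=imaging.camera('scene')
b=cv2.imread('pics/scene0.png')
c=lambda a:cv2.resize(a[105:195,220:310],(400,400),interpolation=2)
cv2.imwrite('pics/rel2.png',np.hstack([c(b),c(im)]))
rel((.56,.1,.26),(.612,-.016,.205))"
```

```text
t 9.8 pos [0.4858 0.227  0.2562] F [1.25 0.34 4.9 ] open 0.0003
(0.56, 0.1, 0.26) [-0.039 -1.074 -1.005]
(0.612, -0.016, 0.205) [ 0.51  -1.902 -1.97 ]
```

View pics/rel2.png

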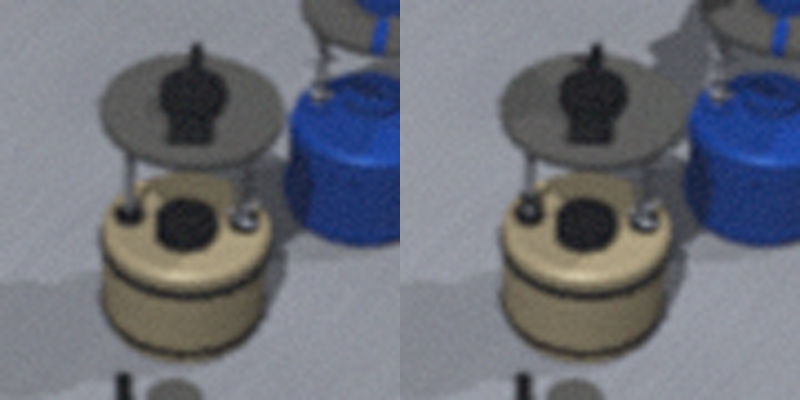

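The round head is back up, and the pot and its blue neighbour are unchanged. Now the eared module.

Emit:
jog_arm --targets '[0,-0.95,-1,0,0,0,0,-0.95,-1,0,0,0,0,-0.95,-1,0,0,0,0,-0.95,-1,0,0,0]'

```text
time_s: 10.2
eef_pos: [0.5487, 0.097, 0.2504]
orientation: [-2.734, 1.569, -1.461]
force: [0.7, -0.4, -0.5]
opening: 0.0004
```

Emit:
jog_arm --targets '[0,-0.95,-0.97,0,0,0,0,-0.95,-0.97,0,0,0,0.5,-0.95,-0.97,0,0,0,0.5,-0.95,-0.97,0,0,0,0.5,-0.95,-0.97,0,0,0]'

```text
time_s: 10.7
eef_pos: [0.6094, -0.017, 0.1981]
orientation: [1.965, 1.566, -3.039]
force: [0.2, 0.6, 0.6]
opening: 0.0005
```

```bash
python3 -c "
from h import *
zoom('ea2',(.612,-.016),.165)"
```

```text
t 10.75 pos [ 0.61   -0.0156  0.1997] F [-0.39  1.08  0.13] open 0.0003
(0.612, -0.016, 0.17) [ 0.297 -0.021  0.002]
(0.612, -0.016, 0.155) [ 0.447 -0.021  0.002]
```

View pics/ea2.png

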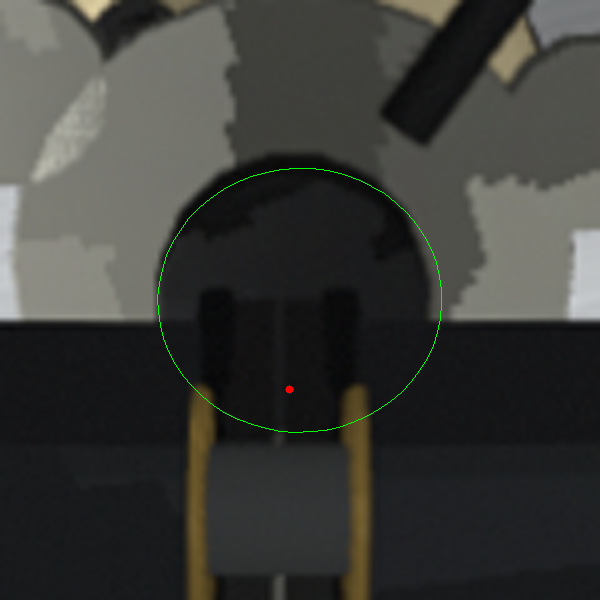

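The eared boss centre is at about (295,285) and the fingers at x=280. I shift +z 2 mm and descend.

Emit:
jog_arm --targets '[0,0,0.02,0,0,0,0.2,0,0.02,0,0,0,0.29,0,0.02,0,0,0,0.29,0,0.02,0,0,0]'

```text
time_s: 11.15
eef_pos: [0.6106, -0.0133, 0.1706]
orientation: [1.546, 1.569, 2.829]
force: [0.4, 0.7, 0.3]
opening: 0.0002
```

Emit:
jog_arm --targets '[0.03,0,0,0,0,0,0.06,0,0,0,0,0,0.08,0,0,0,0,0,0.08,0,0,0,0,0]'

```text
time_s: 11.55
eef_pos: [0.6117, -0.0146, 0.1634]
orientation: [-1.003, 1.57, 0.278]
force: [1.0, 0.0, 2.7]
opening: 0.0009
```

Emit:
jog_arm --targets '[0.03,0,0,0,0,0,0.06,0,0,0,0,0,0.083,0,0,0,0,0,0.083,0,0,0,0,0,0.083,0,0,0,0,0]'

```text
time_s: 12.05
eef_pos: [0.6116, -0.0147, 0.155]
orientation: [-1.09, 1.57, 0.191]
force: [1.6, 2.3, 4.0]
opening: 0.0006
```

10.0 mm down with 4.0 N. Releasing and clearing.

Emit:
jog_arm --targets '[-0.05,0,0,0,0,0,-0.1,0,0,0,0,0,-0.2,0,0,0,0,0,-0.5,0,0,0,0,0,-0.9,0,0,0,0,0]'

```text
time_s: 12.55
eef_pos: [0.6095, -0.0153, 0.2442]
orientation: [2.1, 1.566, -2.903]
force: [0.7, 0.3, 0.6]
opening: 0.0008
```

Emit:
jog_arm --targets '[0,0.9,0.3,0,0,0,0,0.9,0.3,0,0,0,0,0.9,0.3,0,0,0,0,0.9,0.3,0,0,0,0,0.9,0.3,0,0,0]'

```text
time_s: 13.05
eef_pos: [0.534, 0.0387, 0.2451]
orientation: [-2.418, 1.57, -1.138]
force: [-0.2, -0.5, 0.7]
opening: 0.0009
```

```bash
python3 -c "
from h import *
rel()
im=imaging.camera('scene')
b=cv2.imread('pics/scene0.png')
d=np.abs(cv2.GaussianBlur(im,(5,5),0).astype(int)-cv2.GaussianBlur(b,(5,5),0)).max(2)
c=lambda a:cv2.resize(a[90:350,50:370],(400,325),interpolation=2)
cv2.imwrite('pics/end.png',np.hstack([c(b),c(im)]))
rel()"
```

```text
t 13.05 pos [0.534  0.0387 0.2451] F [-0.24 -0.46  0.74] open 0.0009
t 13.1 pos [0.5341 0.0385 0.2449] F [-0.09 -0.29  0.38] open 0.0007
```

View pics/end.png

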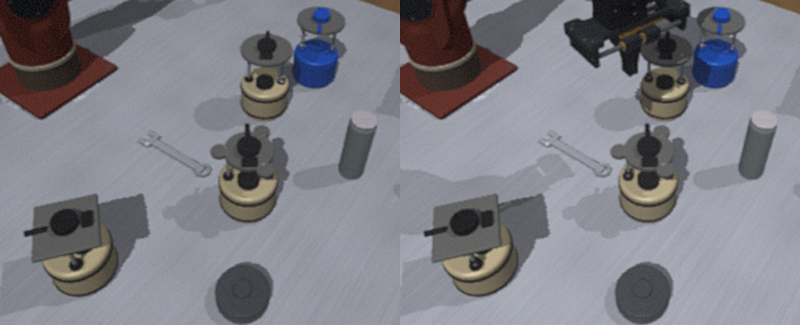

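Before and after match: all three heads are up, nothing has shifted, and the gripper is clear in the air. Handing in.

```bash
python3 -c "
from cell import job
print(job.sign_off())"
```

```text
the job is handed in; nothing more can be done
None
```

I pressed the three bosses in the order asked with closed fingertips, and let each head spring back before going on. I handed the job in at about 13 s.

| Module | Tip depth below boss rest height | Upward force while pressed |
|---|---|---|
| Square | about 10.2 mm | about 3.9 N |
| Round (cream pot) | about 9.7 mm | about 4.6 N |
| Three-eared | about 10.0 mm | about 4.0 N |

- **Final pictures:** compared by eye with the starting ones, they show all three heads back up. The modules, spray can, pulley, wrench and blue look-alike are where they started. The gripper is in the air with force readings near zero.
- **Side force:** while the heads were pressed, 2–4 N of sideways force showed on the boss. I saw no module shift from it.
- **Wrist camera:** it put the bosses a few millimetres away from the other cameras' positions. I corrected for this, and the tips stayed well inside the boss tops.
- **Not checked:** I did not read the marker rings in the pictures, so the depths come from the measured tip height and the force.

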